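# Pack the tapered lamp sleeves into their carrier

## Task

Pack the brass lamp sleeves away in their carrier: swing the retaining arm clear, take the wooden plug out of the seat and stand it upright on the bench, then nest every sleeve, foot down, loosely one in the other on the seat, without pressing so hard that the sprung seat sinks and they jam. Then set the plug loosely in the top sleeve and turn the lock collar back to its locked mark, with the pad over the stack; leave the other things on the bench alone.

Things in the scene. Friction and masses are not known exactly. Their poses are not given: they have to be found in the camera images.
- seat_axis (a point): Point of the fixed carrier on the vertical axis of its tapered seat, level with the seat's rim, 52 mm above the bench. Grey plate 10 mm thick, guide bush 72 mm across, 30 mm high. Its x axis points along the plate to the post 125 mm away (18 mm thick, 232 mm high). From the seat's axis the plate reaches 58 mm in -x, 178 mm in +x, 50 mm to each side.
- seat (a joint): How far the sprung steel seat is pressed down, m: 0 = up, 0.012 = bottomed. It stays up under a whole stack; a push of about 10 N on a full stack or 16 N on the empty seat starts to sink it, then 0.6 N per mm; it springs back. Sinking means sleeves are wedging. Its tapered bore equals a sleeve's inside: 46 mm across at the rim, 0.4 mm less per mm of depth; outside 58 mm across.
- collar_hinge (a point): Point on the vertical axis of the post and of its lock collar, at the arm's height, 212 mm above the bench.
- collar (a joint): Angle of the captive lock collar and its arm, rad: 0 = locked mark (white line on the collar meets black line on the ring below; the pad is over the seat's axis). Grows as the arm swings anticlockwise seen from above, to 2.8; other stop at -0.35, past the mark. Stays where left (friction 0.06 N m). Below about 1.2 the arm blocks loading.
- handle (a point): Centre of the upright black cylindrical handle, 18 mm across, on the arm 75 mm from the collar's axis; it stands from 217 to 253 mm above the bench, this point is at 238 mm.
- pad (a point): Centre of the underside of the round rubber pad (44 mm across) at the end of the arm, 125 mm from the collar's axis, 200 mm above the bench; the arm is 22 mm thick overall there.
- plug_knob (a point): Centre of the knob of the loose wooden plug (62 mm tall, 60 g). The knob is an upright cylinder 25 mm across from 11 mm below this point to 10 mm above it, then a dome to 22 mm above; the plug's foot is 40 mm below. Under the knob a cone, 45 mm across at 23 mm above the foot, 36 mm at the foot. z axis up. It starts in the seat; in the seat or a sleeve its foot rests 25 mm below that rim.
- sleeve1_mid (a point): Centre (half-way up) of a loose brass sleeve; None if absent. Open tapered tube 50 mm tall; foot 36 mm across outside, mouth 46 mm inside, wall 5 mm; the top 12 mm is straight outside, 51 mm across, to grip it by. z axis from foot to mouth; stands mouth up at the start. About 110 g, mostly in the foot. Loosely nested, its mouth is 25 mm above the rim below it.
- sleeve2_mid (a point): The same for a second, identical sleeve; None if absent.
- sleeve3_mid (a point): The same for a third, identical sleeve; None if absent.
- sleeve4_mid (a point): The same for a fourth, identical sleeve; None if absent.
- lead_hammer: Bystander: hammer with a lead-coloured head, 104 x 130 x 23 mm, lying at the left of the bench; origin at the middle of its underside, handle along its y axis. Leave it alone.
- eraser: Bystander: eraser 19 x 42 x 12 mm, lying at the right of the bench; origin at the middle of its underside. Leave it alone.

How it is judged:
By the outcome, as a careful person would: the job done as asked, in the order asked, and still so for the second after the job is handed in, with the robot touching nothing.
Of sleeve1, sleeve2, sleeve3, sleeve4 only 2 to 4 are there at a start; the rules pass over those that are not, and their reading is None.
At some moment in a run one of sleeve1, sleeve2, sleeve3, sleeve4 may be knocked a few centimetres aside while the robot is not near it.
It also fails if it takes over 210 s, if anything falls off the work surface, if the arm or the gripper's body presses on something with over 40 N, if the wrist force passes 120 N, or if a joint passes its speed limit or range.

## Robot

A 6-joint arm with a two-finger parallel gripper is mounted at the origin on a cart in front of the work surface, level with it; the furniture and walls round the work are solid. World frame = base frame: x ahead of the robot, y to its left, z up, the work surface at z = 0. Lengths are in m, angles in rad, forces in N, time in s.
With the tool pointing down it reaches from about 0.35 to 0.975 m from the base axis. Payload 4.9 kg.
Tool frame: the origin (TCP) lies midway between the tips of the shut fingers; the grasp point (between the pads) lies 19 mm behind it; y points along the fingers, z is the direction in which the jaws open and shut, and the axes are right-handed (so a half turn about y gives the same grasp; the last joint's range is limited). The gripper opens to 85 mm and grips with 20 to 120 N. Pads are 22 mm wide; open, the fingers measure 114 mm over their backs; the gripper's body (76 mm by 85 mm) begins 54 mm behind the grasp point. The pads swing forward as they close: fully open they stand 13 mm farther back than shut.
Start: joints at [1.095, 0.053, 1.613, -0, 1.476, -0.119], TCP at [0.218, 0.586, 0.231] pointing down, gripper open.
Joint ranges: [-3.01, 3.01], [-1.01, 2.22], [0.06, 2.58], [-1.02, 4.17], [0.09, 2.62], [-3.14, 3.14]. Speed limits (rad/s): [2.57, 2.57, 3.14, 3.14, 3.14, 3.14].

## Interface

Orientations are given as a rotation vector (axis times angle).
In Python, from bench import manip gives the robot as it stands. Calls block until the motion is done:
- manip.move_ptp(position, orientation): joint-space move of the TCP to a pose.
- manip.movel(position, attitude=None, velocity=0.15): straight line of the TCP; attitude=None keeps the orientation; velocity is the mean speed in m/s.
- manip.move_j(angles): joint-space move.
- manip.gripper_to(opening, strength=None): opening from 0.0 (shut) to 1.0 (fully open); strength is the grip in N (None keeps the last); returns when the fingers have stopped.
- manip.pause(seconds).
- manip.solve_ik(position, orientation): joint angles nearest the present ones, or None.
- manip.sense(): the state.
- manip.capture(name): name is "scene" or "top" or "wrist"; returns the picture (384x512x3 uint8, red, green, blue); there is no depth.
- manip.camera_model(name): a dict with "mtx" (3x3 intrinsics, pixels), "extrinsics" (4x4, takes a point from world to camera coordinates); the wrist camera has in their place "hand_eye" (4x4, takes a point from camera to tool coordinates, whose origin is the TCP and whose axes are the tool frame's). Camera axes: x right, y down, z forward; pixel columns grow to the right and rows downward; lengths in m; the calibration is good to about 2 mm. The wrist camera is an equidistant fisheye: a pixel r from the principal point sees the ray r / f radians off the axis. A picture is of the moment at which its call begins: read the wrist's pose just before it. camera_model takes no time and is no camera call.
A pose or a line that the arm cannot do raises manip.Unreachable and nothing moves.
- manip.close_job(): hands the job in, once; it reports no verdict.
The state is a dict: "clock": time; "joint_pos": joint angles; "joint_vel": joint speeds; "joint_efforts": joint torques, N m; "eef_pos": TCP position; "orientation": TCP orientation; "contact_force": force on the tool from outside, world axes, zero at the start; "moment": the same for the moment, N m; "width": opening from 0.0 (shut) to 1.0 (fully open).
Only numpy, scipy, OpenCV 4.12 (cv2) and the standard library are available. Lean on these libraries where they do the work, as an engineer would, in place of code of your own. Each camera call takes 0.05 s, during which the arm holds its last target.

## Working session

There is one attempt and no reset: what is moved stays moved. The work goes in short steps, each a Python script; the robot and the scene stay as the last script left them, time stands still between calls to the robot, and variables do not carry over. Pictures are saved under pics/ and viewed, and the job is handed in when it is done.

```bash
ls; mkdir -p pics; python3 - <<'E'
from bench import manip
import cv2,numpy as np
s=manip.sense(); print(s)
for n in ("scene","top","wrist"):
    im=manip.capture(n); cv2.imwrite(f"pics/a_{n}.png",im[:,:,::-1]); print(n,manip.camera_model(n))
E
```

```text
pics
{'clock': 0.0, 'joint_pos': array([ 1.09502515e+00,  5.33898971e-02,  1.61427781e+00,  1.62739934e-05,
        1.47600000e+00, -1.19005285e-01]), 'joint_vel': array([ 3.84065194e-04, -7.66036779e-04,  1.64272595e-04,  1.70340718e-05,
        4.99334156e-04, -9.07464202e-04]), 'joint_efforts': array([-5.16854889e-04, -3.93680978e+01, -3.70179927e+01, -1.77190377e-04,
        7.23450183e-03, -4.38232448e-06]), 'eef_pos': array([0.21799287, 0.58509379, 0.2300522 ]), 'orientation': array([-1.55459212,  0.28050372, -0.27951974]), 'contact_force': array([-0.45370833, -0.11597724,  0.05471874]), 'moment': array([-0.00818263, -0.01553097,  0.01763684]), 'width': 1.0018059054758643}
scene {'mtx': array([[449.38676211,   0.        , 258.65989893],
       [  0.        , 449.38676211, 193.23896591],
       [  0.        ,   0.        ,   1.        ]]), 'extrinsics': array([[ 0.52791575, -0.84926395, -0.00746382, -0.27490392],
       [-0.40798492, -0.2458824 , -0.87925545,  0.35825975],
       [ 0.74488473,  0.46721793, -0.47629208,  0.91673308],
       [ 0.        ,  0.        ,  0.        ,
[... 362 characters left out ...]
-01],
       [ 1.02297102e-01,  3.67927041e-03, -9.94747086e-01,
         1.68673720e+00],
       [ 0.00000000e+00,  0.00000000e+00,  0.00000000e+00,
         1.00000000e+00]])}
wrist {'mtx': array([[297.31863964,   0.        , 255.89199625],
       [  0.        , 297.31863964, 195.30728933],
       [  0.        ,   0.        ,   1.        ]]), 'hand_eye': array([[-1.12224043e-03,  9.46251195e-01,  3.23430699e-01,
        -8.36901605e-02],
       [ 6.76611099e-04, -3.23430111e-01,  9.46251819e-01,
        -1.42677509e-01],
       [ 9.99999141e-01,  1.28075885e-03, -2.77277713e-04,
        -2.10887689e-04],
       [ 0.00000000e+00,  0.00000000e+00,  0.00000000e+00,
         1.00000000e+00]])}
```

View pics/a_scene.png

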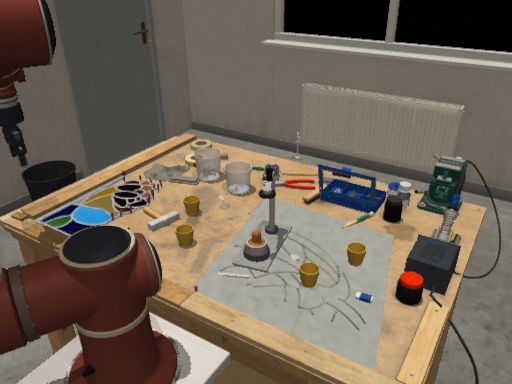

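View pics/a_top.png

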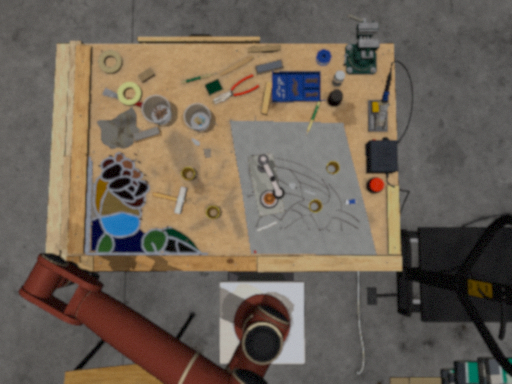

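View pics/a_wrist.png

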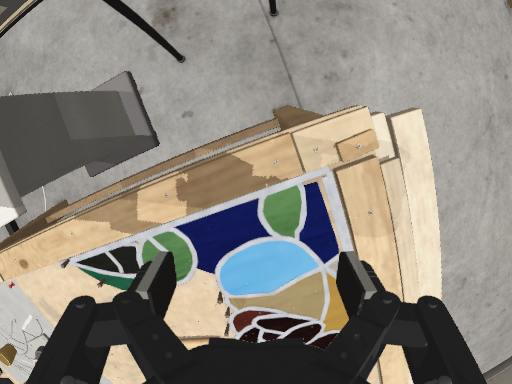

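```bash
cat > h.py <<'E'
from bench import manip
import cv2,numpy as np
from scipy.spatial.transform import Rotation as R
def T_tool(s):
    T=np.eye(4); T[:3,:3]=R.from_rotvec(s["orientation"]).as_matrix(); T[:3,3]=s["eef_pos"]; return T
def ori(a):
    """tool down, jaw direction z=(cos a, sin a,0)"""
    y=np.array([0,0,-1.]); z=np.array([np.cos(a),np.sin(a),0]); x=np.cross(y,z)
    return R.from_matrix(np.c_[x,y,z]).as_rotvec()
CM={n:manip.camera_model(n) for n in("scene","top","wrist")}
def ray(name,px,T=None):
    m=CM[name]["mtx"]; u=np.array([(px[0]-m[0,2])/m[0,0],(px[1]-m[1,2])/m[1,1]])
    if name=="wrist":
        r=np.hypot(*u); d=np.array([*(u*np.sinc(r/np.pi)),np.cos(r)]) if r>0 else np.array([0,0,1.])
        C=T@CM[name]["hand_eye"]
    else:
        d=np.array([*u,1.]); C=np.linalg.inv(CM[name]["extrinsics"])
    d=C[:3,:3]@d
    return C[:3,3],d/np.linalg.norm(d)
def onz(name,px,z,T=None):
    o,d=ray(name,px,T); return o+d*(z-o[2])/d[2]
def proj(name,P,T=None):
    P=np.atleast_2d(P); m=CM[name]["mtx"]
    E=np.linalg.inv(T@CM[name]["hand_eye"]) if name=="wrist" else CM[name]["extrinsics"]
    c=P@E[:3,:3].T+E[:3,3]
    if name=="wrist":
        rho=np.hypot(c[:,0],c[:,1]); th=np.arctan2(rho,c[:,2]); k=np.where(rho>1e-12,th/np.maximum(rho,1e-12),1)
        u=c[:,:2]*k[:,None]
    else: u=c[:,:2]/c[:,2:]
    return u*m[0,0]+m[:2,2]
def tri(rays):
    A=0;b=0
    for o,d in rays:
        M=np.eye(3)-np.outer(d,d); A=A+M; b=b+M@o
    return np.linalg.solve(A,b)
def shot(name,fn):
    s=manip.sense(); im=manip.capture(name); cv2.imwrite(f"pics/{fn}.png",im[:,:,::-1]); np.save(f"pics/{fn}.npy",T_tool(s)); return im,T_tool(s)
def circ(c,r,n=60):
    t=np.linspace(0,2*np.pi,n); return np.c_[c[0]+r*np.cos(t),c[1]+r*np.sin(t),np.full(n,c[2])]
E
python3 - <<'E'
from h import *
s=manip.sense(); print(T_tool(s).round(3))
t=cv2.imread("pics/a_top.png"); cv2.imwrite("pics/b_top.png",cv2.resize(t[120:260,150:390],None,fx=3.3,fy=3.3,interpolation=cv2.INTER_CUBIC))
t=cv2.imread("pics/a_scene.png"); cv2.imwrite("pics/b_scene.png",cv2.resize(t[150:320,140:400],None,fx=3,fy=3,interpolation=cv2.INTER_CUBIC))
E
```

```text
[[ 0.937 -0.001  0.349  0.218]
 [-0.349 -0.001  0.937  0.585]
 [-0.    -1.    -0.002  0.23 ]
 [ 0.     0.     0.     1.   ]]
```

View pics/b_top.png

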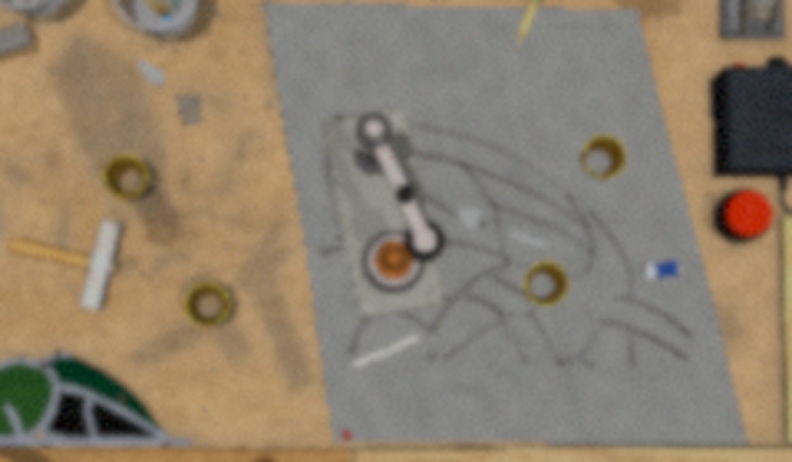

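View pics/b_scene.png

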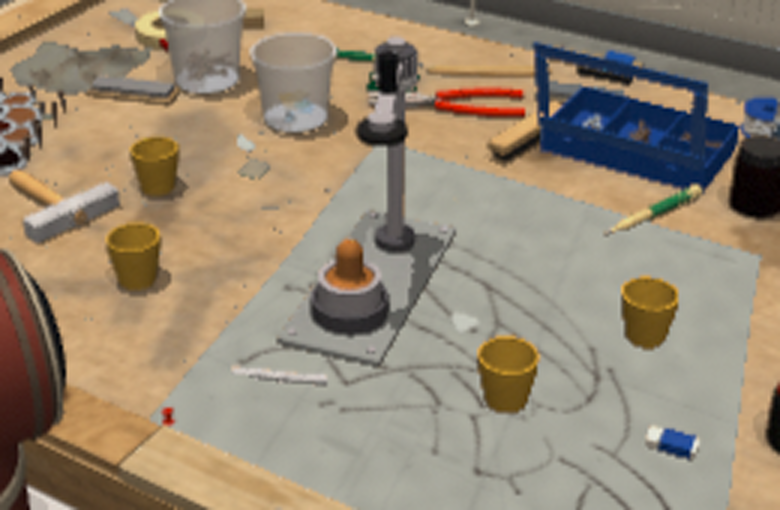

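```bash
python3 - <<'E'
from h import *
f=lambda u,v:(150+u/3.3,120+v/3.3)
for n,p,z in [("Sa",(130,177),.05),("Sb",(209,304),.05),("Sc",(547,284),.05),("Sd",(603,157),.05),("seat",(392,262),.055),("collar",(373,128),.222),("handle",(403,192),.253),("pad",(425,240),.22)]:
    print(n,onz("top",f(*p),z).round(3))
E
```

```text
Sa [0.557 0.271 0.05 ]
Sb [0.412 0.18  0.05 ]
Sc [ 0.434 -0.204  0.05 ]
Sd [ 0.58 -0.27  0.05]
seat [ 0.459 -0.028  0.055]
collar [ 0.587 -0.005  0.222]
handle [ 0.517 -0.035  0.253]
pad [ 0.471 -0.058  0.22 ]
```

```bash
python3 - <<'E'
from h import *
manip.move_ptp([0.43,-0.03,0.34],ori(np.radians(100)))
shot("wrist","c_w1"); print(manip.sense()["clock"],manip.sense()["eef_pos"])
E
```

```text
2.55 [ 0.43009292 -0.0295358   0.33987308]
```

View pics/c_w1.png

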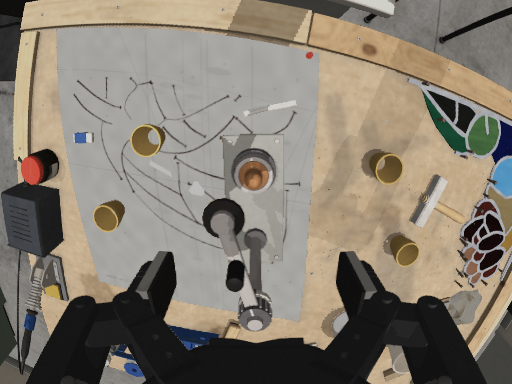

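```bash
python3 - <<'E'
from h import *
t=cv2.imread("pics/c_w1.png"); cv2.imwrite("pics/c_w1z.png",cv2.resize(t[125:345,180:330],None,fx=4,fy=4,interpolation=cv2.INTER_CUBIC)[:600] if 0 else cv2.resize(t[125:345,170:340],None,fx=2.7,fy=2.7,interpolation=cv2.INTER_CUBIC))
T=np.load("pics/c_w1.npy")
for n,p,z in [("Sa",(405,249),.05),("Sb",(387,168),.05),("Sc",(148,140),.05),("Sd",(108,216),.05),("seat",(254,172),.052),("pad",(223,216),.21),("collar",(254,318),.232)]:
    print(n,onz("wrist",p,z,T).round(4))
E
```

```text
Sa [0.5472 0.2677 0.05  ]
Sb [0.4109 0.1795 0.05  ]
Sc [ 0.4341 -0.1962  0.05  ]
Sd [ 0.575  -0.2632  0.05  ]
seat [ 0.4566 -0.0278  0.052 ]
pad [ 0.4665 -0.0565  0.21  ]
collar [ 0.574  -0.0061  0.232 ]
```

View pics/c_w1z.png

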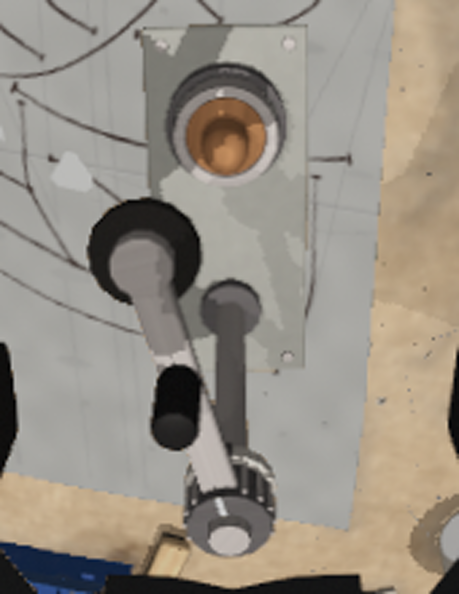

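```bash
python3 - <<'E'
from h import *
from scipy.optimize import least_squares
T=np.load("pics/c_w1.npy")
px=lambda u,v:np.array([170+u/2.7,125+v/2.7])
loc=np.array([[-.058,-.05,.01],[-.058,.05,.01],[.178,.05,.01],[.0,0,.052]])
obs=np.array([px(142,28),px(305,25),px(303,367),px(226,134)])
def car(p,q): 
    q=np.atleast_2d(q);c,s=np.cos(p[2]),np.sin(p[2]); return np.c_[p[0]+c*q[:,0]-s*q[:,1],p[1]+s*q[:,0]+c*q[:,1],q[:,2]]
r=least_squares(lambda p:(proj("wrist",car(p,loc),T)-obs).ravel(),[.457,-.028,.17])
print(r.x,r.fun.reshape(-1,2).round(1))
p=r.x
im=cv2.imread("pics/c_w1.png")
im=cv2.resize(im,None,fx=4,fy=4,interpolation=cv2.INTER_CUBIC)
def dr(P,col):
    cv2.polylines(im,[np.int32(proj("wrist",P,T)*4+1.5).reshape(-1,1,2)],False,col,1)
dr(car(p,[[-.058,-.05,.01],[-.058,.05,.01],[.178,.05,.01],[.178,-.05,.01],[-.058,-.05,.01]]),(0,255,0))
dr(car(p,circ((0,0,.052),.029)),(0,0,255)); dr(car(p,circ((0,0,.052),.023)),(0,0,255)); dr(car(p,circ((0,0,.04),.036)),(255,0,0))
dr(car(p,circ((.125,0,.212),.009)),(0,255,255));dr(car(p,circ((.125,0,.232),.009)),(0,255,255))
for a in (0.25,0.3):
    c,s=np.cos(np.pi+a),np.sin(np.pi+a)
    dr(car(p,circ((.125+.125*c,.125*s,.2),.022)),(255,255,0)); dr(car(p,circ((.125+.075*c,.075*s,.253),.009)),(255,0,255))
cv2.imwrite("pics/c_ov.png",cv2.resize(im[500:1360,720:1320],None,fx=.69,fy=.69,interpolation=cv2.INTER_AREA))
E
```

```text
[ 0.46226036 -0.02785081  0.19574558] [[-1.1 -0.9]
 [ 1.2 -1. ]
 [ 0.4  1.3]
 [-0.4  0.9]]
```

View pics/c_ov.png

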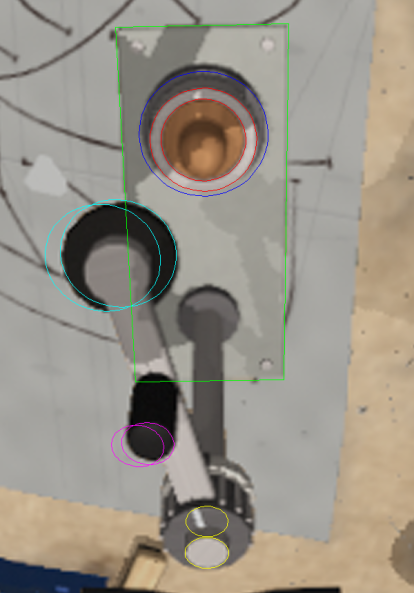

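```bash
cat >> h.py <<'E'
SEAT=np.array([.459,-.028]); YAW=.19
def hinge(): return SEAT+.125*np.array([np.cos(YAW),np.sin(YAW)])
def hpos(q,r=.075): f=np.pi+YAW+q; return hinge()+r*np.array([np.cos(f),np.sin(f)])
def hori(q,k=1.): return ori(np.pi/2+YAW+q*k)
E
python3 - <<'E'
from h import *
T=np.load("pics/c_w1.npy")
print(onz("wrist",(233.6,285.5),.253,T), hpos(.25),hpos(.2))
print(manip.sense()["joint_pos"].round(2))
for k in (1,.5):
  for q in np.arange(.25,2.5,.25):
    j=manip.solve_ik([*hpos(q),.224],hori(q,k)); print(k,q,None if j is None else j.round(2))
E
```

```text
[ 0.51713266 -0.03550188  0.253     ] [ 0.51389415 -0.0363381 ] [ 0.51238235 -0.03290677]
[-0.24 -0.47  1.88  0.    1.73 -1.99]
1 0.25 [-0.22 -0.21  1.87 -0.    1.48 -2.23]
1 0.5 [-0.24 -0.18  1.85 -0.    1.47 -2.5 ]
1 0.75 [-0.26 -0.14  1.81 -0.    1.47 -2.77]
1 1.0 [-0.27 -0.1   1.78  0.    1.47 -3.03]
1 1.25 [-0.27 -0.06  1.73  0.    1.46  3.01]
1 1.5 [-0.26 -0.01  1.69  0.    1.46  2.76]
1 1.75 [-0.24  0.03  1.65  0.    1.46  2.53]
1 2.0 [-0.22  0.07  1.61 -0.    1.46  2.3 ]
1 2.25 [-0.2   0.09  1.58  0.    1.47  2.07]
0.5 0.25 [-0.22 -0.21  1.87  0.    1.48 -2.1 ]
0.5 0.5 [-0.24 -0.18  1.85 -0.    1.47 -2.25]
0.5 0.75 [-0.26 -0.14  1.81 -0.    1.47 -2.39]
0.5 1.0 [-0.27 -0.1   1.78 -0.    1.47 -2.53]
0.5 1.25 [-0.27 -0.06  1.73  0.    1.46 -2.65]
0.5 1.5 [-0.26 -0.01  1.69 -0.    1.46 -2.77]
0.5 1.75 [-0.24  0.03  1.65 -0.    1.46 -2.88]
0.5 2.0 [-0.22  0.07  1.61  0.    1.46 -2.98]
0.5 2.25 [-0.2   0.09  1.58 -0.    1.47 -3.08]
```

```bash
cat >> h.py <<'E'
def hori2(q): return ori(-np.pi/2+YAW+q)
E
python3 - <<'E'
from h import *
h0=np.array([.516,-.036]); 
v=h0-hinge(); q0=np.arctan2(v[1],v[0])-np.pi-YAW; q0=(q0+np.pi)%(2*np.pi)-np.pi; print(q0,np.hypot(*v))
manip.move_ptp([*h0,.30],hori2(q0)); 
shot("wrist","d_w")
manip.movel([*h0,.226],velocity=.1)
f0=manip.sense()
manip.gripper_to(0.,20)
s=manip.sense(); print(s["clock"],s["width"],(s["contact_force"]-f0["contact_force"]).round(2),s["eef_pos"])
E
```

```text
0.25810211256083004 0.07295311809327888
6.575 0.19980039494214222 [-0.34  1.49  0.71] [ 0.51605016 -0.03600643  0.22625547]
```

View pics/d_w.png

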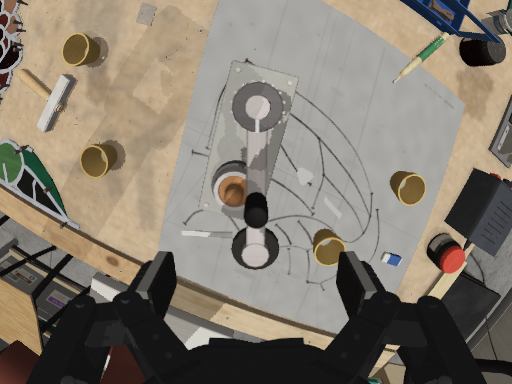

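```bash
python3 - <<'E'
from h import *
T=np.load("pics/d_w.npy"); H=onz("wrist",(258,106),.232,T); print("hinge est",H, hinge(), onz("wrist",(255.5,247),.21,T), onz("wrist",(257,200),.253,T), onz('wrist',(233,189),.06,T))
s0=manip.sense(); p=s0["eef_pos"][:2]; H=hinge()
v=p-H; r=np.hypot(*v); f0=np.arctan2(v[1],v[0])
fmax=0
for d in np.arange(.15,2.0,.15):
    P=H+r*np.array([np.cos(f0+d),np.sin(f0+d)])
    manip.movel([*P,.226],ori(-np.pi/2+YAW+.258+d),velocity=.06)
    s=manip.sense(); print(round(d,2),s["contact_force"].round(1),s["moment"].round(2),round(s["width"],3),round(s["clock"],2))
    if np.linalg.norm(s["contact_force"])>35: print("stop");break
E
```

```text
hinge est [ 0.58584622 -0.00401994  0.232     ] [ 0.58175053 -0.00439264] [ 0.47511525 -0.0554291   0.21      ] [ 0.52959319 -0.03034991  0.253     ] [ 0.46744193 -0.02517408  0.06      ]
0.15 [-0.8 -2.   2.1] [-0.23  0.13 -0.01] 0.204 6.91
0.3 [-1.8 -3.8  2. ] [-0.58  0.26 -0.13] 0.199 7.24
0.45 [-2.7 -4.4  3.5] [-0.68  0.48  0.07] 0.201 7.58
0.6 [-2.8 -6.4  2.5] [-0.95  0.44 -0.05] 0.203 7.91
0.75 [-2.1 -9.1  1.8] [-1.19  0.36  0.01] 0.202 8.24
0.9 [-2.9 -8.1  2.7] [-1.33  0.44  0.06] 0.203 8.57
1.05 [ -2.2 -10.3   1.8] [-1.52  0.21  0.11] 0.199 8.91
1.2 [  0.9 -12.4  -0.7] [-1.82 -0.03  0.04] 0.202 9.24
1.35 [  0.3 -13.5  -0.1] [-2.   -0.14  0.15] 0.2 9.57
1.5 [  2.9 -14.8  -0.4] [-2.19 -0.52  0.12] 0.204 9.91
1.65 [  8.4 -14.5  -2.3] [-2.19 -1.13  0.01] 0.204 10.24
1.8 [ 11.  -14.2  -3.4] [-2.13 -1.63  0.06] 0.199 10.57
1.95 [ 13.6 -12.4  -4.3] [-1.93 -1.98  0.02] 0.201 10.91
```

```bash
cat >> h.py <<'E'
SEAT=np.array([.461,-.028]); YAW=.19
A=np.pi/2+YAW
def over(p,z=.25,a=A): manip.move_ptp([p[0],p[1],z],ori(a))
E
python3 - <<'E'
from h import *
manip.gripper_to(1.)
s=manip.sense(); p=s["eef_pos"]
manip.movel([p[0],p[1],.30])
shot("wrist","e_arm")
over(SEAT-[.0,0],.252)
im,T=shot("wrist","e_seat"); print(T[:3,3],manip.sense()["clock"])
# check overlay
b=cv2.resize(im[:,:,::-1].copy(),None,fx=4,fy=4,interpolation=cv2.INTER_CUBIC)
c=proj("wrist",[[*SEAT,.052]],T)[0]; print(c)
for P,col in ((circ((*SEAT,.052),.029),(0,0,255)),(circ((*SEAT,.052),.023),(0,0,255)),(circ((*SEAT,.077),.0125),(0,255,0)),(circ((*SEAT,.04),.036),(255,0,0))):
    cv2.polylines(b,[np.int32(proj("wrist",P,T)*4+1.5).reshape(-1,1,2)],True,col,1)
x,y=np.int32(c*4); cv2.imwrite("pics/e_ov.png",b[max(0,y-280):y+280,x-300:x+300])
E
```

```text
[ 0.4612106  -0.02806469  0.25176965] 13.225
[256.34332673 168.34426925]
```

View pics/e_ov.png

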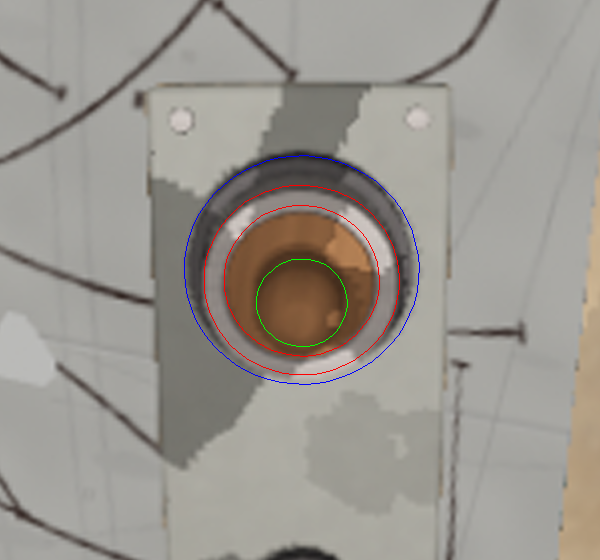

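View pics/e_seat.png

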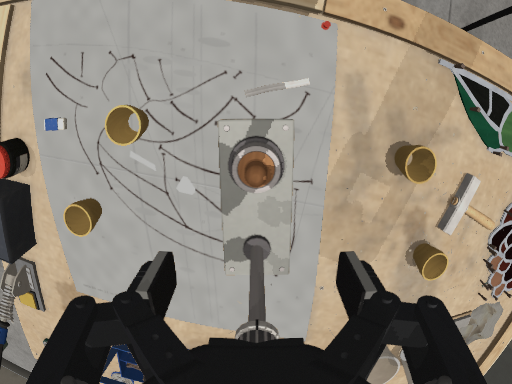

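```bash
cat >> h.py <<'E'
def lower(z0,zmin,dF=1.5,step=.001):
    """from TCP height z0 go down in steps until upward force on tool rises dF"""
    p=manip.sense()["eef_pos"]; x,y=p[:2]
    manip.movel([x,y,z0],velocity=.08); manip.pause(.15)
    f0=manip.sense()["contact_force"]; z=z0
    while z>zmin:
        z-=step; manip.movel([x,y,z],velocity=.02); s=manip.sense(); df=s["contact_force"]-f0
        if df[2]>dF: break
    print("lower end z",round(z,4),"actual",s["eef_pos"].round(4),"dF",df.round(2),"t",round(s["clock"],2)); return z,df
E
python3 - <<'E'
from h import *
manip.movel([*SEAT,.060],velocity=.12)
manip.gripper_to(0.,30); s=manip.sense(); print(s["width"],s["contact_force"].round(2))
manip.movel([*SEAT,.17],velocity=.12)
s=manip.sense(); print(s["width"],s["contact_force"].round(2),s["clock"])
manip.move_ptp([.54,.12,.12],ori(A))
z,df=lower(.038,.029,1.2)
E
```

```text
0.27558822236203817 [-0.26 -0.93  0.35]
0.2810210813144775 [-0.23  0.89 -0.77] 16.625
lower end z 0.033 actual [0.5399 0.1195 0.0337] dF [-1.63 -0.38  4.19] t 19.93
```

```bash
cat >> h.py <<'E'
def ovl(fn,im,T,c,z,rs=(.0255,.023),name="wrist"):
    b=cv2.resize(im[:,:,::-1].copy(),None,fx=4,fy=4,interpolation=cv2.INTER_CUBIC)
    ct=proj(name,[[c[0],c[1],z]],T)[0]
    for r in rs: cv2.polylines(b,[np.int32(proj(name,circ((c[0],c[1],z),r),T)*4+1.5).reshape(-1,1,2)],True,(0,0,255),1)
    x,y=np.int32(ct*4); x0,y0=max(0,x-250),max(0,y-220); cv2.imwrite(f"pics/{fn}.png",b[y0:y+220,x0:x+250]); print(fn,"centre px",ct.round(1))
E
python3 - <<'E'
from h import *
manip.gripper_to(1.)
p=manip.sense()["eef_pos"]; manip.movel([p[0],p[1],.16],velocity=.15)
manip.move_ptp([.411,.1795,.25],ori(A))
im,T=shot("wrist","f_sb"); print(T[:3,3],manip.sense()["clock"]); ovl("f_ov",im,T,(.411,.1795),.05)
shot("top","f_top")
E
```

```text
[0.41101441 0.17925762 0.24879317] 22.3167
f_ov centre px [256.3 169.2]
```

View pics/f_sb.png

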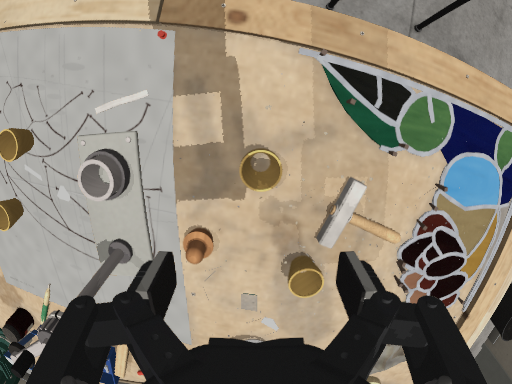

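View pics/f_ov.png

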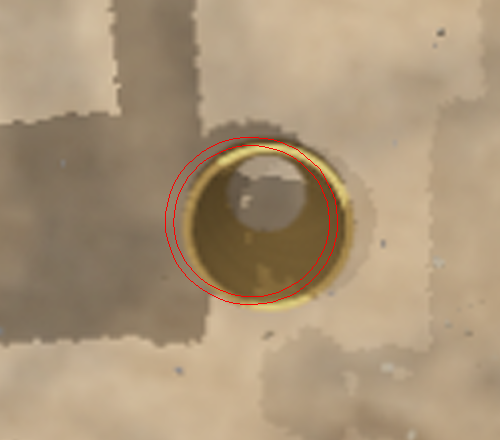

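```bash
cat >> h.py <<'E'
def off(c,z,du,dv,T,zoom=4.):
    """centre correction: sleeve seen at (du,dv) zoomed px from the overlay centre"""
    ct=proj("wrist",[[c[0],c[1],z]],T)[0]; return onz("wrist",ct+np.array([du,dv])/zoom,z,T)[:2]
GH=.031  # TCP above sleeve foot when gripped
def pick(c,grip=40):
    manip.movel([c[0],c[1],.07],velocity=.2); manip.movel([c[0],c[1],GH],velocity=.08)
    f0=manip.sense()["contact_force"]; manip.gripper_to(0.,grip); s=manip.sense(); print("grip width",round(s["width"]*85,1),(s["contact_force"]-f0).round(2))
    manip.movel([c[0],c[1],.22],velocity=.2); s=manip.sense(); print("lifted",round(s["width"]*85,1),s["contact_force"].round(2),round(s["clock"],1))
def nest(zt,above=.006,lim=None):
    """zt: TCP z when seated. compliant lowering; returns"""
    p=manip.sense()["eef_pos"]; xy=SEAT.copy()
    manip.movel([*xy,zt+.03],velocity=.15); manip.movel([*xy,zt+.014],velocity=.06); manip.pause(.2)
    f0=manip.sense()["contact_force"]; z=zt+.014; log=[]
    n=0
    while z>zt+.0005 and n<80:
        n+=1; s=manip.sense(); d=s["contact_force"]-f0; lat=np.hypot(*d[:2])
        if lat>1.0 and d[2]>.4: xy=xy+d[:2]/lat*min(.0005,.00015*lat)
        if d[2]<2.0: z-=.0007
        elif z<zt+.002: break
        elif lat<1.0: z-=.0002
        log.append((round((z-zt)*1e3,1),*d.round(1)))
        if d[2]>6: print("HIGH",d); break
        manip.movel([*xy,z],velocity=.02)
    s=manip.sense(); d=s["contact_force"]-f0
    print("n",n,"z-zt mm",round((s["eef_pos"][2]-zt)*1e3,1),"xy shift mm",((xy-SEAT)*1e3).round(1),"d",d.round(2),"t",round(s["clock"],1)); print(log[::4])
    return xy,z,d
E
python3 - <<'E'
from h import *
T=np.load("pics/f_sb.npy"); c=off((.411,.1795),.05,18,5,T); print(c)
pick(c)
over(SEAT,.22); im,T=shot("wrist","g_seat"); print(T[:3,3])
E
```

```text
[0.41148033 0.18501447]
grip width 48.6 [-0.89 -1.39  6.46]
lifted 48.8 [ 0.19 -0.07 -0.8 ] 25.6
[ 0.46063995 -0.02733023  0.2192044 ]
```

View pics/g_seat.png

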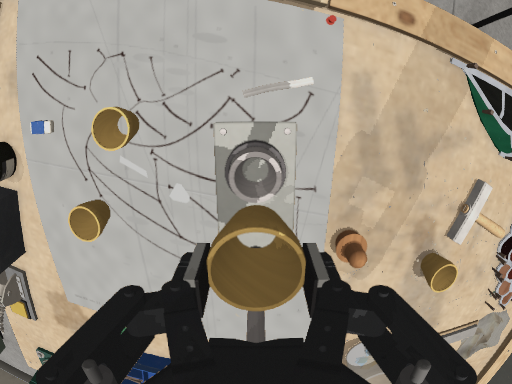

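```bash
python3 - <<'E'
from h import *
nest(.027+GH)
E
```

```text
n 19 z-zt mm 1.4 xy shift mm [1.7 0. ] d [ 3.23 -0.25  2.52] t 32.7
[(13.3, np.float64(0.0), np.float64(0.0), np.float64(0.0)), (10.5, np.float64(-0.2), np.float64(-0.2), np.float64(-0.5)), (7.7, np.float64(0.2), np.float64(0.9), np.float64(-0.4)), (4.9, np.float64(2.3), np.float64(-0.5), np.float64(-0.1)), (2.1, np.float64(3.2), np.float64(0.3), np.float64(0.7))]
```

```bash
python3 - <<'E'
from h import *
manip.gripper_to(1.); p=manip.sense()["eef_pos"]; manip.movel([p[0],p[1],.25],velocity=.2)
im,T=shot("wrist","h_seat"); print(T[:3,3],manip.sense()["clock"]); ovl("h_ov",im,T,SEAT,.077)
shot("scene","h_scene")
E
```

```text
[ 0.46118157 -0.0277453   0.24833767] 34.2667
h_ov centre px [255.6 175.2]
```

View pics/h_ov.png

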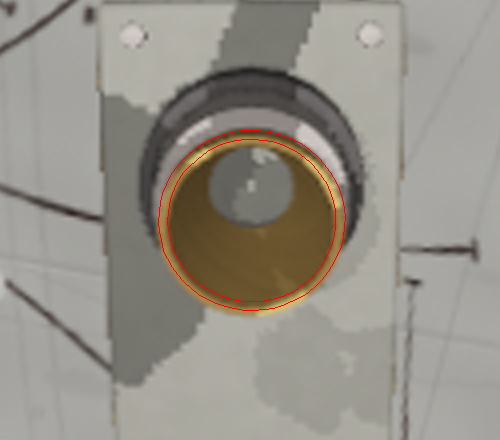

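View pics/h_scene.png

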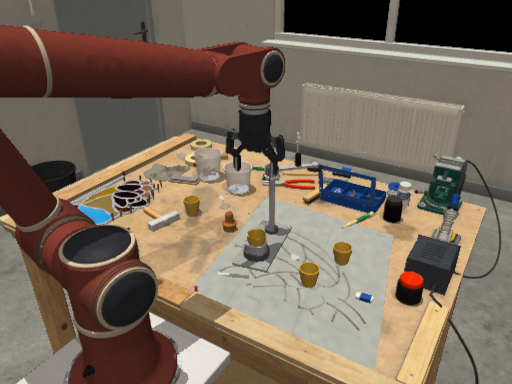

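View pics/h_seat.png

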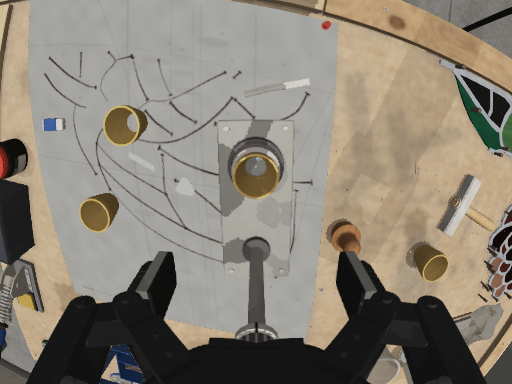

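```bash
python3 - <<'E'
from h import *
T=np.load("pics/h_seat.npy")
c=onz("wrist",(125.5,124.5),.05,T)[:2]; print(c, "Sd",onz("wrist",(99,211),.05,T)[:2], "Sa",onz("wrist",(430,263),.05,T)[:2])
over(c,.25); im,T=shot("wrist","i_sc"); print(T[:3,3],manip.sense()["clock"]); ovl("i_ov",im,T,c,.05)
E
```

```text
[ 0.43355737 -0.19446796] Sd [ 0.55561199 -0.22768501] Sa [0.54986963 0.26243295]
[ 0.43349214 -0.19388464  0.24941459] 35.0833
i_ov centre px [255.2 168.9]
```

View pics/i_ov.png

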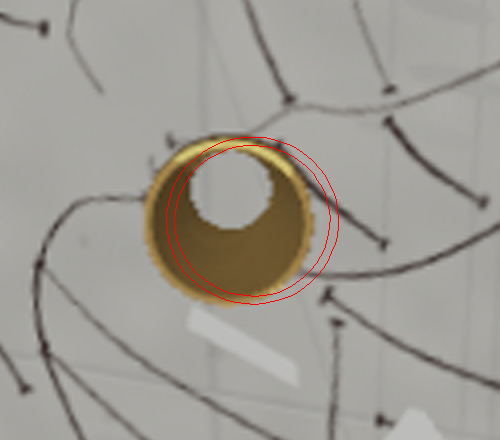

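```bash
sed -i 's/xy=SEAT.copy()/xy=SEAT+np.array([.0017,0])/' h.py; cat >> h.py <<'E'
def run(c,zt,fn):
    pick(c); manip.move_ptp([SEAT[0]+.0017,SEAT[1],max(.2,zt+.06)],ori(A)); nest(zt)
    s=manip.sense()
    manip.gripper_to(1.); p=manip.sense()["eef_pos"]; manip.movel([p[0],p[1],zt+.17],velocity=.2)
    im,T=shot("wrist",fn); print(T[:3,3],manip.sense()["clock"]); ovl(fn+"_ov",im,T,SEAT,zt-GH+.05)
E
python3 - <<'E'
from h import *
T=np.load("pics/i_sc.npy"); c=off((.43356,-.19447),.05,-23,-1,T); print(c)
run(c,.052+GH,"j_seat")
E
```

```text
[ 0.43454349 -0.20120739]
grip width 49.1 [-1.89  1.31  4.5 ]
lifted 49.0 [ 0.62 -0.07 -1.64] 38.3
n 20 z-zt mm 0.5 xy shift mm [1.7 0. ] d [-0.43 -0.35  4.1 ] t 45.4
[(13.3, np.float64(0.0), np.float64(0.0), np.float64(0.0)), (10.5, np.float64(0.2), np.float64(0.2), np.float64(-1.1)), (7.7, np.float64(0.3), np.float64(0.4), np.float64(-0.7)), (4.9, np.float64(-0.1), np.float64(0.0), np.float64(-0.1)), (2.1, np.float64(0.1), np.float64(0.2), np.float64(-0.2))]
[ 0.46175773 -0.02770495  0.25133958] 46.9
j_seat_ov centre px [255.7 180.1]
```

View pics/j_seat_ov.png

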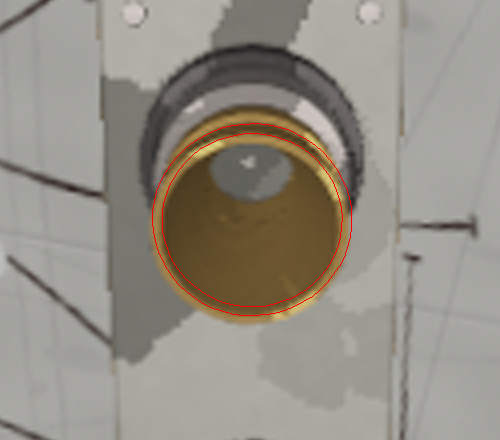

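View pics/j_seat.png

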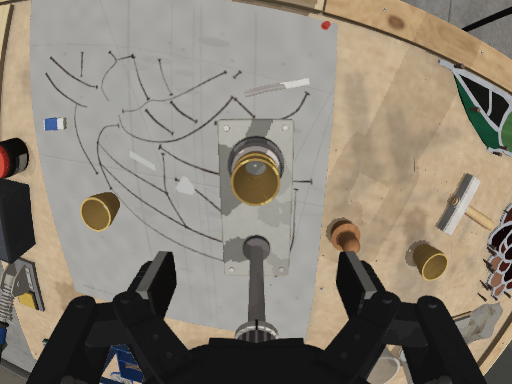

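```bash
sed -i 's/if d\[2\]<2.0: z-=.0007/if d[2]<1.3: z-=(.0007 if z>zt+.003 else .0004)/' h.py
python3 - <<'E'
from h import *
T=np.load("pics/j_seat.npy")
c=onz("wrist",(100,210),.05,T)[:2]; print(c)
over(c,.25); im,T=shot("wrist","k_sd"); print(T[:3,3],manip.sense()["clock"]); ovl("k_ov",im,T,c,.05); np.save("pics/c.npy",c)
E
```

```text
[ 0.55592861 -0.2276209 ]
[ 0.55558848 -0.22663207  0.24948173] 47.8333
k_ov centre px [254.9 169.1]
```

View pics/k_ov.png

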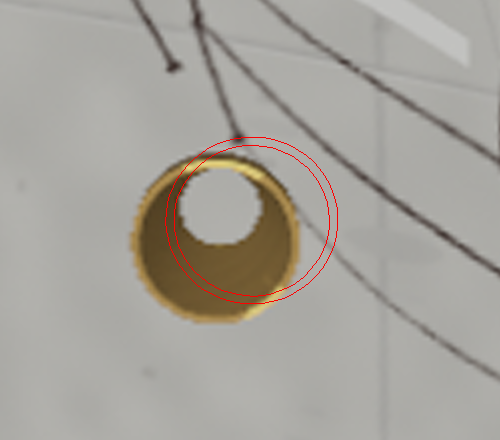

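View pics/k_sd.png

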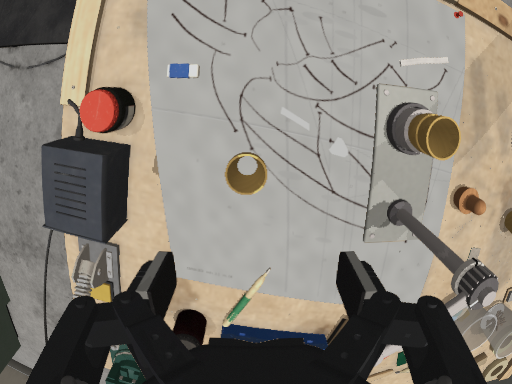

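```bash
python3 - <<'E'
from h import *
T=np.load("pics/k_sd.npy"); c=off(np.load("pics/c.npy"),.05,-36,19,T); print(c)
run(c,.077+GH,"l_seat")
E
```

```text
[ 0.5636671  -0.23702837]
grip width 48.8 [-0.75  1.23  6.16]
lifted 49.5 [ 0.18  0.46 -1.06] 51.0
n 21 z-zt mm 1.5 xy shift mm [ 1.6 -0.1] d [ 0.13 -0.86  1.69] t 58.2
[(13.3, np.float64(0.0), np.float64(0.0), np.float64(0.0)), (10.5, np.float64(0.2), np.float64(-0.3), np.float64(0.1)), (7.7, np.float64(0.1), np.float64(-0.7), np.float64(-0.3)), (5.4, np.float64(-0.4), np.float64(-0.6), np.float64(0.8)), (2.6, np.float64(0.3), np.float64(-0.4), np.float64(-0.0))]
[ 0.46190431 -0.02792563  0.27627945] 59.6583
l_seat_ov centre px [255.9 180. ]
```

View pics/l_seat_ov.png

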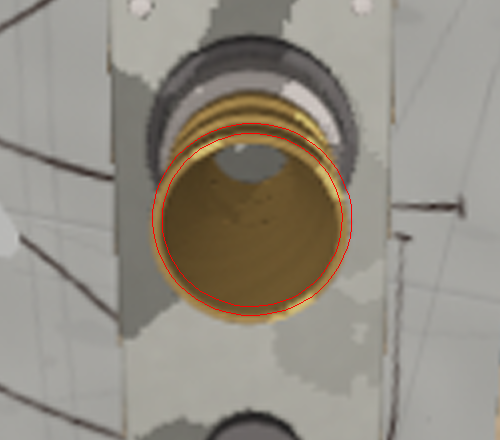

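View pics/l_seat.png

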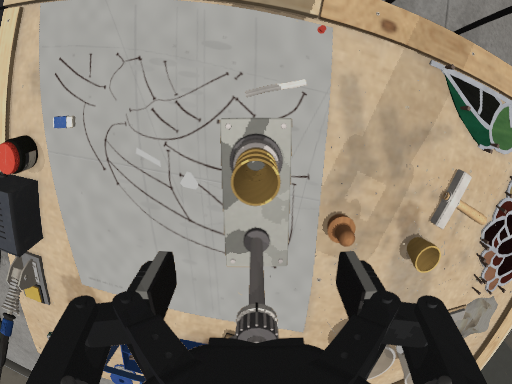

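```bash
python3 - <<'E'
from h import *
T=np.load("pics/l_seat.npy")
c=onz("wrist",(425,255),.05,T)[:2]; print(c)
over(c,.25); im,T=shot("wrist","m_sa"); print(T[:3,3],manip.sense()["clock"]); ovl("m_ov",im,T,c,.05); np.save("pics/c.npy",c)
E
```

```text
[0.55111845 0.26914444]
[0.55125753 0.2682025  0.25001575] 60.9
m_ov centre px [256.9 168.8]
```

View pics/m_ov.png

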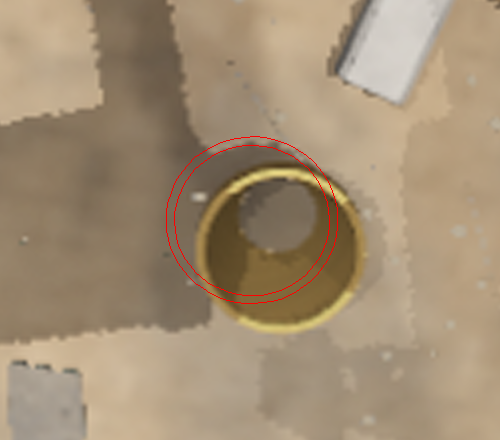

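View pics/m_sa.png

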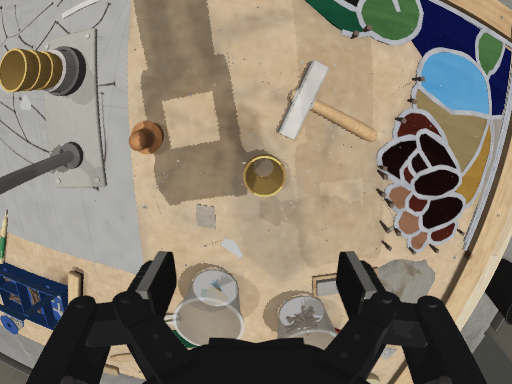

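```bash
python3 - <<'E'
from h import *
T=np.load("pics/m_sa.npy"); c=off(np.load("pics/c.npy"),.05,29,29,T); print(c)
run(c,.102+GH,"n_seat")
shot("scene","n_scene")
E
```

```text
[0.55822241 0.27933291]
grip width 49.0 [-0.59 -2.08  4.93]
lifted 49.0 [ 0.08  0.52 -0.82] 64.1
n 22 z-zt mm 0.9 xy shift mm [1.7 0. ] d [ 0.36 -0.21  1.86] t 71.6
[(13.3, np.float64(0.0), np.float64(0.0), np.float64(0.0)), (10.5, np.float64(-0.1), np.float64(-0.1), np.float64(-0.0)), (7.7, np.float64(-0.7), np.float64(0.2), np.float64(-0.3)), (4.9, np.float64(-0.9), np.float64(1.0), np.float64(-0.0)), (2.4, np.float64(0.5), np.float64(-0.3), np.float64(-0.6)), (0.8, np.float64(-0.6), np.float64(0.2), np.float64(0.7))]
[ 0.46198751 -0.02780237  0.30124974] 73.1167
n_seat_ov centre px [255.8 180. ]
```

View pics/n_seat_ov.png

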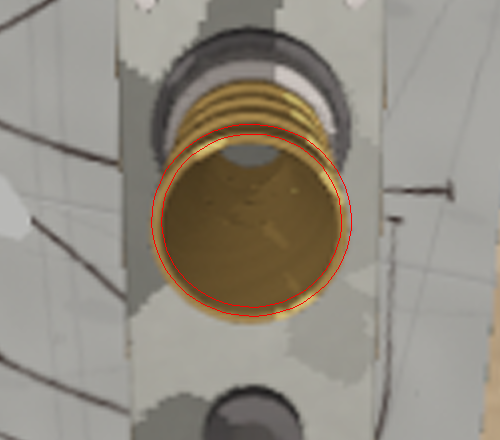

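View pics/n_seat.png

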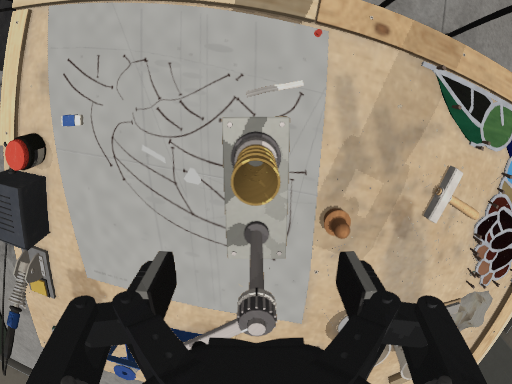

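View pics/n_scene.png

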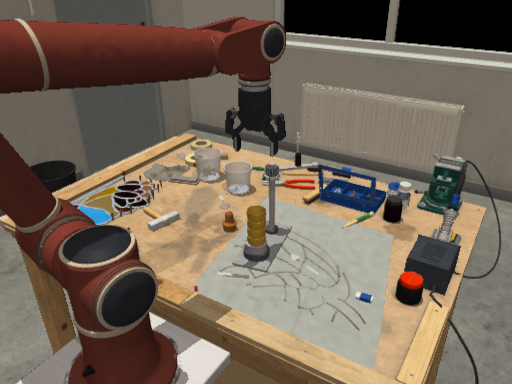

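```bash
sed -i 's/def nest(zt,above=.006,lim=None):/def nest(zt,dx=.0017):/; s/xy=SEAT+np.array(\[.0017,0\])/xy=SEAT+np.array([dx,0])/' h.py
python3 - <<'E'
from h import *
manip.move_ptp([.54,.12,.16],ori(A))
manip.movel([.54,.12,.034],velocity=.12)
manip.gripper_to(0.,30); s=manip.sense(); print(s["width"]*85,s["contact_force"].round(2))
manip.movel([.54,.12,.26],velocity=.2)
manip.move_ptp([*SEAT,.26],ori(A)); shot("wrist","o_w")
nest(.161,0.)
E
```

```text
23.883434300255445 [-0.21  0.8   2.07]
n 23 z-zt mm 0.2 xy shift mm [-0.4 -0.3] d [-0.03 -1.19  0.83] t 84.8
[(13.3, np.float64(0.0), np.float64(0.0), np.float64(0.0)), (10.5, np.float64(-1.2), np.float64(-0.1), np.float64(0.1)), (7.7, np.float64(-0.5), np.float64(-0.4), np.float64(-0.2)), (5.4, np.float64(-0.5), np.float64(0.6), np.float64(1.4)), (2.6, np.float64(-0.5), np.float64(-0.4), np.float64(-0.2)), (1.0, np.float64(0.3), np.float64(-0.1), np.float64(0.5))]
```

View pics/o_w.png

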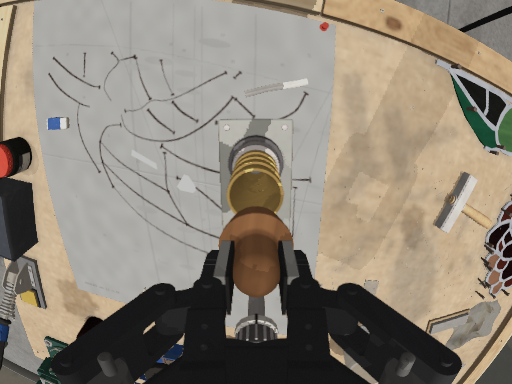

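```bash
python3 - <<'E'
from h import *
manip.gripper_to(1.); p=manip.sense()["eef_pos"]; manip.movel([p[0],p[1],.33],velocity=.2)
im,T=shot("wrist","p_w"); ovl("p_ov",im,T,SEAT,.167,(.0125,)); shot("scene","p_scene"); print(manip.sense()["clock"])
Hh=np.array([.584,-.0035]); q=2.21; f=np.pi+YAW+q; P=Hh+.075*np.array([np.cos(f),np.sin(f)]); print(P)
manip.move_ptp([*P,.33],hori2(q)); im,T=shot("wrist","p_h"); print(T[:3,3],manip.sense()["joint_pos"].round(2)); ovl("p_hov",im,T,P,.253,(.009,))
E
```

```text
p_ov centre px [255.8 178.7]
86.5667
[ 0.63930453 -0.05415974]
[ 0.63879288 -0.05403392  0.32931696] [-0.2   0.05  1.45 -0.    1.64 -1.03]
p_hov centre px [256.3 206.8]
```

View pics/p_ov.png

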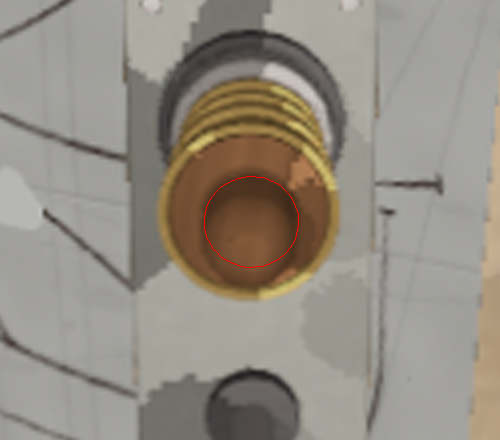

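View pics/p_hov.png

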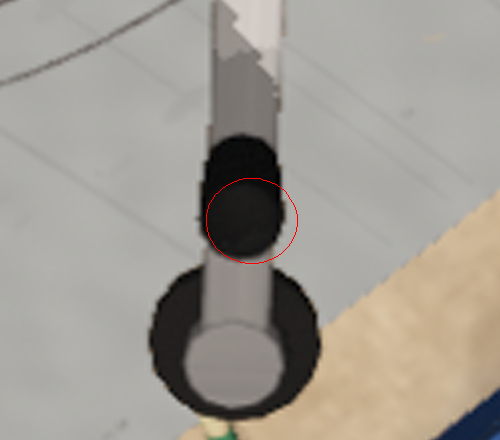

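View pics/p_h.png

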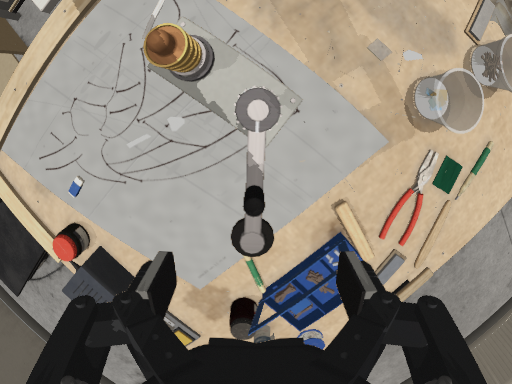

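View pics/p_scene.png

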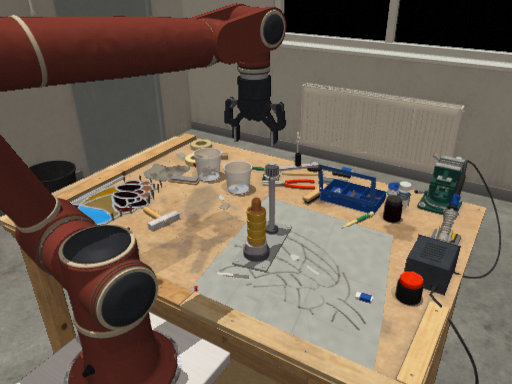

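```bash
python3 - <<'E'
from h import *
Y=.195; Hh=np.array([.584,-.0035]); r=.075
def P(q): f=np.pi+Y+q; return Hh+r*np.array([np.cos(f),np.sin(f)])
o=lambda q: ori(-np.pi/2+Y+q)
q0=2.19
manip.movel([*P(q0),.29],o(q0),velocity=.1); manip.movel([*P(q0),.226],velocity=.1)
f0=manip.sense(); manip.gripper_to(0.,20); s=manip.sense(); print(s["width"]*85,(s["contact_force"]-f0["contact_force"]).round(1))
for q in np.linspace(q0,0,16)[1:]:
    manip.movel([*P(q),.226],o(q),velocity=.06); s=manip.sense(); print(round(q,2),s["contact_force"].round(1),s["moment"].round(2),round(s["clock"],1))
    if np.linalg.norm(s["contact_force"])>35: print("stop"); break
E
```

```text
17.039649985595666 [-1.3  0.2  0.6]
2.04 [-1.9  0.8  1.8] [ 0.04  0.2  -0.03] 89.8
1.9 [-0.1  1.   3. ] [ 0.2   0.26 -0.01] 90.2
1.75 [-2.   3.   3.9] [ 0.42  0.27 -0.04] 90.5
1.61 [-1.4  4.5  3.9] [ 0.67  0.28 -0.02] 90.8
1.46 [-0.6  6.   4.2] [ 0.78  0.18 -0.01] 91.2
1.31 [1.1 6.1 3.8] [ 0.93  0.04 -0.05] 91.5
1.17 [1.  5.9 3.9] [ 0.94 -0.02  0.01] 91.8
1.02 [2.1 6.5 2. ] [ 0.93 -0.16 -0.01] 92.2
0.88 [2.3 6.2 1.9] [ 1.   -0.34  0.01] 92.5
0.73 [4.1 5.8 2.3] [ 0.96 -0.5   0.02] 92.8
0.58 [5.  5.9 0.5] [ 0.94 -0.62  0.04] 93.2
0.44 [6.1 5.7 1.3] [ 0.83 -0.75  0.04] 93.5
0.29 [ 4.9  4.6 -0.1] [ 0.8  -0.89  0.05] 93.8
0.15 [ 6.9  4.2 -0.7] [ 0.67 -1.05  0.04] 94.2
0.0 [ 7.7  2.1 -0.4] [ 0.27 -1.1  -0.08] 94.5
```

Low hinge forces throughout. Release, rise and look at the marks and at the pad over the stack.

```bash
python3 - <<'E'
from h import *
manip.gripper_to(1.); p=manip.sense()["eef_pos"]; print(p); manip.movel([p[0],p[1],.30],velocity=.12)
im,T=shot("wrist","q_w"); print(manip.sense()["clock"])
cv2.imwrite("pics/q_wz.png",cv2.resize(im[60:290,170:340,::-1],None,fx=2.6,fy=2.6,interpolation=cv2.INTER_CUBIC))
im,_=shot("scene","q_s"); cv2.imwrite("pics/q_sz.png",cv2.resize(im[150:280,220:320,::-1],None,fx=4.5,fy=4.5,interpolation=cv2.INTER_CUBIC))
E
```

```text
[ 0.51039094 -0.01810175  0.22601715]
95.975
```

View pics/q_wz.png

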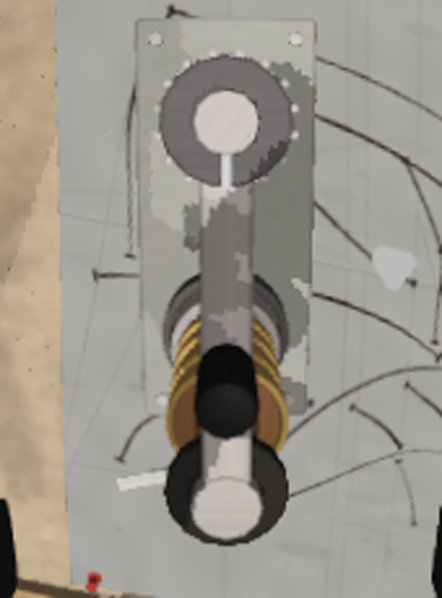

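View pics/q_sz.png

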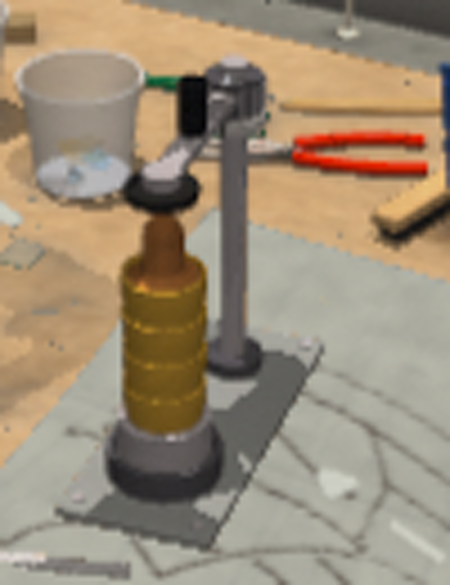

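```bash
python3 - <<'E'
from h import *
p=manip.sense()["eef_pos"]; manip.movel([p[0]-.06,p[1],.38],velocity=.2); manip.pause(.5)
shot("wrist","r_w"); shot("top","r_top"); shot("scene","r_scene"); s=manip.sense(); print(s["clock"],s["contact_force"].round(1))
a=cv2.imread("pics/r_w.png"); b=cv2.imread("pics/r_top.png")[120:260,150:390]; b=cv2.resize(b,(512,300),interpolation=cv2.INTER_CUBIC)
cv2.imwrite("pics/r_all.png",cv2.resize(np.vstack([a,b]),None,fx=.85,fy=.85))
E
```

```text
97.325 [ 0.5 -0.1 -0.7]
```

View pics/r_all.png

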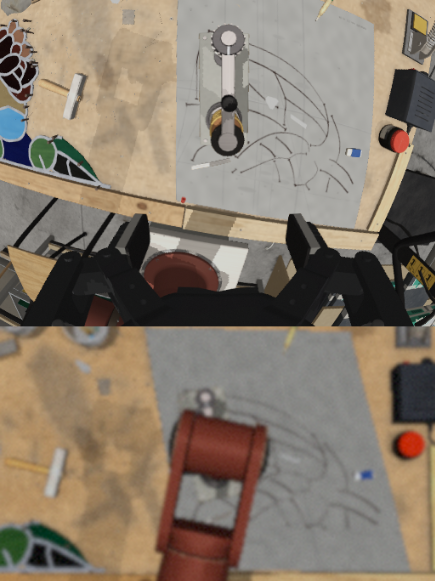

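```bash
python3 - <<'E'
from bench import manip
print(manip.close_job())
E
```

```text
the job is handed in; nothing more can be done
None
```

I handed the job in at about 97 s of the 210 s allowed. All four sleeves are nested on the seat, the plug is in the top one, and the collar is turned back with the pad over the stack.

- **Order:** I swung the arm out to about 2.2 rad and stood the plug upright on the bench. Then I nested the four sleeves foot down and set the plug in the top sleeve. Last, I turned the collar back by its handle.
- **Knocked sleeve:** one sleeve had moved about 4 cm between pictures. I measured it again before picking it up.
- **Nesting forces:** I released each sleeve at 1.7 to 4.1 N of downward contact and the plug at 0.8 N, against the 10 N or so that starts to sink the seat. Each release was 0.5 to 1.5 mm above the expected loose-nest height for the sleeves and about 1 mm for the plug.
- **First sleeve:** it touched the seat about 2 mm off centre in x. The step-down correction moved it in by about 2 mm before release.
- **Last pictures:** the stack and plug are upright, with the pad in line with the seat axis to about 1 mm (roughly 0.01 rad) and a gap above the plug. The hammer and eraser look undisturbed, and the gripper is clear of everything.

**Not checked:** I never saw the black line on the ring below the collar, so the locked position rests on that pad and seat alignment. I have no direct reading of the seat either, so "not sunk" rests on the contact forces and on the stack height in the pictures. The camera estimates of the hinge also disagreed by up to about 1 cm, so I used the position the swing forces pointed to. With it, hinge forces on closing stayed below about 8 N.

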